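Serve one portion from the red sweet dispenser

TASK

Serve one portion of red sweets to the visitor: pull the gate of the red dispenser partway open, just far enough for the sweets in its rear compartment to drop into the chute while those in the other compartments stay in, then push the gate fully shut and let go. Leave the green dispenser's gate shut.

Things in the scene. Friction and masses are not known exactly. Their poses are not given: they have to be found in the camera images.
- red_dispenser: Fixed clear hopper with red trim, 126 x 42 x 171 mm (x, y, z), for 28 mm round sweets; a green twin stands near. Origin: on the desk under the hopper's centre, z up; -x (front, knob end) faces the robot within 15 deg. Three compartments, centres x = -38 front, 0 middle, 38 rear mm, two stacked sweets in each. The chute below slopes to +x into an open trough, x = 63 to 133 mm.
- red_gate (a joint): 6 mm steel floor plate of the hopper, slides out to the dispenser's -x, about 2 N friction, stays put. Value in m: 0 shut (stop), starts 0 to 0.004, max 0.116. Upright red knob on it, 22 mm diameter, 96 to 151 mm above the desk, axis at y = 0, x = -120 mm minus the value in the dispenser's frame. Rear compartment opens first and empties past 0.032; the middle one loses sweets from about 0.060.
- red_rear_top: Upper of the two red sweets in the rear compartment, a ball 28 mm in diameter, about 17 g; origin at its centre. It drops after the one below it.
- red_middle_low: Lower red sweet in the middle compartment, a ball 28 mm in diameter, about 17 g; origin at its centre, 110 mm above the desk while it lies on the gate. It must stay in.
- green_gate (a joint): Slide gate of the green dispenser, same shape and motion as the red one: 0 shut, starts at 0 to 0.004, grows in m as it is pulled. Leave it shut.

How it is judged:
On the way:
1. with the red gate partway open, the rear compartment's sweets have dropped into the chute (height (world z) of red_rear_top below 0.062 m and x of red_rear_top in the frame of red_dispenser between 0.03 and 0.14 m and y of red_rear_top in the frame of red_dispenser between -0.03 and 0.03 m and value of joint red_gate above 0.02 m), for 0.1 s.
At the end, for the whole second after the job is handed in: The red gate is shut (within 10 mm), the rear compartment's sweets lie at rest in the red dispenser's chute or trough, the middle compartment's sweets are still above the gate, and the green gate is shut (within 12 mm) (height (world z) of red_rear_top below 0.062 m and x of red_rear_top in the frame of red_dispenser between 0.03 and 0.14 m and y of red_rear_top in the frame of red_dispenser between -0.03 and 0.03 m and value of joint red_gate below 0.01 m and height (world z) of red_middle_low above 0.09 m and value of joint green_gate below 0.012 m and linear speed of red_rear_top below 0.05 m/s); the robot touches nothing.
It fails at once if a sweet of the red dispenser's middle compartment drops out (height (world z) of red_middle_low below 0.085 m).
It fails at once if the green gate is pulled open (value of joint green_gate above 0.015 m).
It also fails if it takes over 32 s, if anything falls off the work surface, if the arm or the gripper's body presses on something with over 40 N, if the wrist force passes 120 N, or if a joint passes its speed limit or range.

ROBOT

A 7-joint arm with a two-finger parallel gripper is mounted at the origin on the work surface. World frame = base frame: x ahead of the robot, y to its left, z up, the work surface at z = 0. Lengths are in m, angles in rad, forces in N, time in s.
With the tool pointing down it reaches from about 0.4 to 0.85 m from the base axis. Payload 4.5 kg.
Tool frame: the origin (TCP) lies at the very end of the fingers, on their centre line; the grasp point (between the pads) lies 19 mm behind it; z points along the fingers, y is the line along which they close (so a half turn about z gives the same grasp; the last joint's range is limited). The gripper opens to 85 mm and grips with 20 to 120 N. Pads are 22 mm wide; open, the fingers measure 114 mm over their backs; the gripper's body (76 mm by 85 mm) begins 54 mm behind the grasp point. The pads swing forward as they close: fully open they stand 13 mm farther back than shut.
Start: joints at [-1.287, 0.689, -0.195, 1.565, 0.157, 0.902, -0.215], TCP at [0.154, 0.606, 0.231] pointing down, gripper open.
Joint ranges: [-3.01, 3.01], [-0.46, 2.08], [-1.47, 1.51], [0.13, 2.56], [-1, 4.14], [0.04, 2.09], [-2.66, 2.66]. Speed limits (rad/s): [2.57, 2.57, 3.14, 3.14, 3.14, 3.14, 3.14].

INTERFACE

Orientations are given as a rotation vector (axis times angle).
In Python, from bench import arm gives the robot as it stands.
- The arm moves only by the tool drive_tool, never from a script. Its argument "increments" is a list that holds one entry, the list of rows, each a list of 7 numbers: the shift along the tool's x, y, z each as a share of 750 mm, from -1 to 1, then the turn, a rotation vector about the tool's x, y, z each as a share of 180 degrees, from -1 to 1, then the closure, from 0 (fully open) to 1 (shut). A call has 1 to 20 rows; each row is the pose to reach, as a shift and turn from the pose commanded when the call began, along the tool's axes at that moment, turning the shorter way round; what a row does not reach only later rows make up. A row lasts 1/12 s, in which the tool goes at most 41.7 mm and 7.16 degrees, less where a joint would pass 70% of its speed; a pose out of reach is approached as far as the arm can. A call with a number of a shift or a turn outside -1 to 1 is refused whole. A call with a gripper value outside its range is refused whole. The fingers move at their own pace and stop on an object; the grip force is fixed at half the most. Time passes only in rows, so rows that repeat a pose let the fingers close. It gives the time, the measured TCP pose, the force, the opening and the grip force at its end, in the units of the state.
- arm.get_state(): the state, without advancing time (a new reading comes with each control period).
- arm.get_image(name): name is "side" or "top" or "wrist"; returns the picture (480x640x3 uint8, red, green, blue); there is no depth.
- arm.calibration(name): a dict with "fovy" (degrees; the focal length in pixels is half the picture's height over the tangent of half this angle, whatever the lens; pixels are square), "cx", "cy" (the principal point, pixels), "T" (4x4, takes a point from camera to world coordinates). Camera axes: x right, y down, z forward; pixel columns grow to the right and rows downward; lengths in m; the calibration is good to about 2 mm. A picture is of the moment at which its call begins: read the wrist's pose just before it. calibration takes no time and is no camera call; for the wrist camera it gives the pose at the moment of the call.
- arm.finish_job(): hands the job in; it is judged then, once.
The state is a dict: "clock": time; "joint_pos": joint angles; "joint_vel": joint speeds; "joint_torque": joint torques, N m; "ee_pos": TCP position; "orientation": TCP orientation; "wrist_force": force on the tool from outside, world axes, zero at the start; "ft_torque": the same for the moment, N m; "finger_gap": finger opening in m; "gripper_force": force on a finger pad.
Only numpy, scipy, OpenCV 4.12 (cv2) and the standard library are available. Lean on these libraries where they do the work, as an engineer would, in place of code of your own. Each camera call takes 0.05 s, during which the arm holds its last target. There are 200 camera calls.

## Working session

There is one attempt and no reset: what is moved stays moved. The work goes in short steps, Python scripts to look and compute and a tool call to move; the robot and the scene stay as the last step left them, time stands still between calls to the robot, and variables do not carry over. Pictures are saved under pics/ and viewed, at most 10 in all, crops included, and the job is handed in when it is done.

Besides the shell and the picture viewer there is one more tool, called after "Emit:" as name(argument=value, ...), one argument or row to a line, values as JSON. drive_tool: Moves the arm, as the interface text tells. Shift numbers are shares of 750 mm and turn numbers shares of 180 degrees, none past 1 either way. Its arguments: {"type":"object","properties":{"increments":{"type":"array"}},"required":["increments"]}

```bash
mkdir -p pics; python3 - <<'E'
from bench import arm
import cv2,numpy as np
s=arm.get_state();print({k:np.round(v,3) for k,v in s.items()})
for n in("side","top"):
    im=arm.get_image(n);c=arm.calibration(n);print(n,c)
    cv2.imwrite(f"pics/{n}0.png",im[...,::-1])
E
```

```text
{'clock': np.float64(0.0), 'joint_pos': array([-1.287,  0.69 , -0.195,  1.566,  0.157,  0.903, -0.215]), 'joint_vel': array([ 0.   ,  0.001, -0.   , -0.002,  0.   ,  0.001, -0.001]), 'joint_torque': array([ 0.0000e+00, -5.3961e+01, -1.2660e+00, -1.5854e+01,  9.0000e-03,
        9.0000e-03, -0.0000e+00]), 'ee_pos': array([0.154, 0.605, 0.23 ]), 'orientation': array([-3.910e-01, -3.117e+00,  3.000e-03]), 'wrist_force': array([-0.512,  0.672,  0.103]), 'ft_torque': array([-0.015, -0.042,  0.048]), 'gripper_force': np.float64(0.0), 'finger_gap': np.float64(0.085)}
side {'fovy': 51.38794442449758, 'cx': 319.06580348371983, 'cy': 241.93248054534234, 'T': array([[ 0.71058514, -0.47783205,  0.51647391,  0.25368771],
       [-0.70336076, -0.46281239,  0.53952602, -0.4100809 ],
       [-0.0187723 , -0.74664666, -0.66495592,  0.63073587],
       [ 0.        ,  0.        ,  0.        ,  1.        ]])}
top {'fovy': 44.716573759028336, 'cx': 316.94337203768504, 'cy': 232.80266707077664, 'T': array([[ 7.28412923e-04, -9.86843228e-01,  1.61678427e-01,
         5.45806435e-01],
       [-9.99881178e-01, -3.20827229e-03, -1.50776790e-02,
        -7.00316219e-03],
       [ 1.53980138e-02, -1.61648233e-01, -9.86728306e-01,
         9.94619439e-01],
       [ 0.00000000e+00,  0.00000000e+00,  0.00000000e+00,
         1.00000000e+00]])}
```

View pics/top0.png

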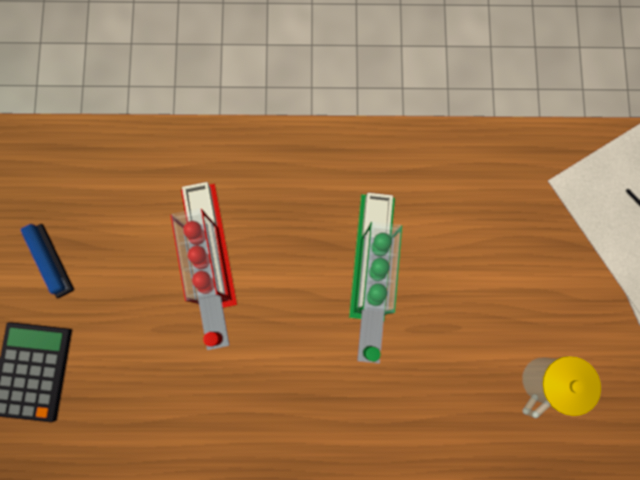

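View pics/side0.png

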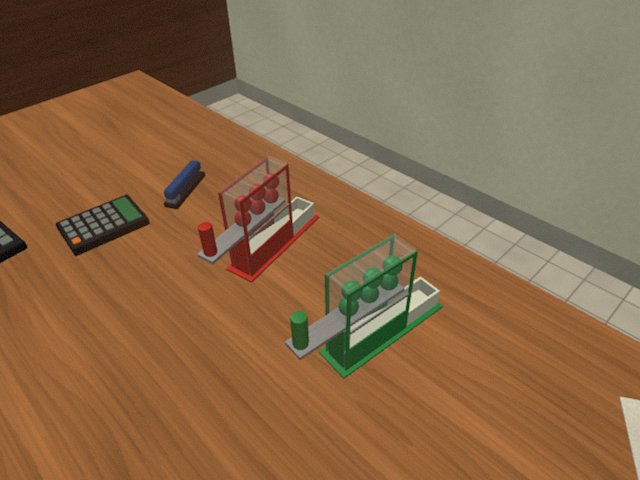

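The top view shows the red knob at about (212,339), with red sweets at (193,230), (197,256) and (203,281). The green knob is at (372,354). In the side view the red knob top is near (206,226).

```bash
cat > h.py <<'E'
import numpy as np,cv2
from bench import arm
def ray(c,uv):
    f=240/np.tan(np.radians(c["fovy"]/2));T=np.array(c["T"])
    return T[:3,3],T[:3,:3]@np.array([(uv[0]-c["cx"])/f,(uv[1]-c["cy"])/f,1])
def atz(c,uv,z):
    o,d=ray(c,uv);return o+d*(z-o[2])/d[2]
def proj(c,p):
    f=240/np.tan(np.radians(c["fovy"]/2));T=np.array(c["T"])
    q=T[:3,:3].T@(np.array(p)-T[:3,3]);return np.array([c["cx"]+f*q[0]/q[2],c["cy"]+f*q[1]/q[2]])
E
python3 - <<'E'
from h import *
from scipy.spatial.transform import Rotation as R
c=arm.calibration("top");im=cv2.imread("pics/top0.png").astype(int)
m=((im[...,2]>200)&(im[...,1]<60)&(im[...,0]<60)).astype(np.uint8)
n,l,st,ce=cv2.connectedComponentsWithStats(m)
for i in range(1,n):
    if st[i,4]>20: print(st[i],ce[i])
k=atz(c,(212,339),.151);print("knob",k)
for uv in [(193,230),(197.5,256),(203,281)]:print("ball",atz(c,uv,.138))
a=atz(c,(193,230),.138);print("yaw balls",np.degrees(np.arctan2(*(a-atz(c,(203,281),.138))[1::-1])))
e=atz(c,(235,304),0)-atz(c,(216,190),0);print("yaw base",np.degrees(np.arctan2(-e[1],-e[0])))
print("yaw ball-knob",np.degrees(np.arctan2(*(a-k)[1::-1])))
s=arm.calibration("side");print("side reproj knob top",proj(s,k),proj(s,k-[0,0,.055]))
print(k, "green",atz(c,(372,353),.151))
st=arm.get_state();print(R.from_rotvec(st["orientation"]).as_matrix().round(3))
E
```

```text
[212 186   9  41  59] [216.13559322 206.74576271]
[224 300  11   6  32] [229.40625 302.90625]
[204 333   9  12  85] [207.97647059 338.8       ]
knob [0.5308519  0.12892398 0.151     ]
ball [0.68978291 0.1638753  0.138     ]
ball [0.65095601 0.15590721 0.138     ]
ball [0.61414298 0.14663983 0.138     ]
yaw balls 12.83636816957582
yaw base 10.805405018936248
yaw ball-knob 12.402775575362945
side reproj knob top [204.35107705 226.22986823] [210.31718895 252.90203927]
[0.5308519  0.12892398 0.151     ] green [ 0.51140139 -0.09817943  0.151     ]
[[-0.969  0.247 -0.   ]
 [ 0.247  0.969 -0.002]
 [-0.    -0.002 -1.   ]]
```

Emit:
drive_tool(
  increments=[
    [[-0.644,-0.491,0.027,0,0,-0.148,0],[-0.644,-0.491,0.027,0,0,-0.148,0],[-0.644,-0.491,0.027,0,0,-0.148,0],[-0.644,-0.491,0.027,0,0,-0.148,0],[-0.644,-0.491,0.027,0,0,-0.148,0],[-0.644,-0.491,0.027,0,0,-0.148,0],[-0.644,-0.491,0.027,0,0,-0.148,0],[-0.644,-0.491,0.027,0,0,-0.148,0],[-0.644,-0.491,0.027,0,0,-0.148,0],[-0.644,-0.491,0.027,0,0,-0.148,0],[-0.644,-0.491,0.027,0,0,-0.148,0],[-0.644,-0.491,0.027,0,0,-0.148,0],[-0.644,-0.491,0.027,0,0,-0.148,0],[-0.644,-0.491,0.027,0,0,-0.148,0],[-0.644,-0.491,0.027,0,0,-0.148,0],[-0.644,-0.491,0.027,0,0,-0.148,0],[-0.644,-0.491,0.027,0,0,-0.148,0],[-0.644,-0.491,0.027,0,0,-0.148,0],[-0.644,-0.491,0.027,0,0,-0.148,0],[-0.644,-0.491,0.027,0,0,-0.148,0]],
  ],
)

```text
clock: 1.77
ee_pos: [0.5306, 0.1311, 0.2112]
orientation: [0.342, -3.123, -0.001]
wrist_force: [-0.4, 0.2, 0.3]
finger_gap: 0.0855
gripper_force: 0.0
```

```bash
python3 - <<'E'
from h import *
from scipy.spatial.transform import Rotation as R
s=arm.get_state();print(s["clock"],s["ee_pos"].round(4),s["joint_vel"].round(2),s["joint_pos"].round(2));print(R.from_rotvec(s["orientation"]).as_matrix().round(3))
c=arm.calibration("wrist");im=arm.get_image("wrist");cv2.imwrite("pics/w1.png",im[...,::-1])
np.savez("w1.npz",T=c["T"],fovy=c["fovy"],cx=c["cx"],cy=c["cy"])
print(proj(c,[.531,.129,.151]),proj(c,[.531,.129,.099]))
E
```

```text
1.7667 [0.5306 0.1311 0.2112] [-0.    0.    0.01 -0.    0.    0.    0.  ] [-0.08  0.63 -0.4   1.82  0.34  0.76  1.13]
[[-0.976 -0.217 -0.   ]
 [-0.217  0.976  0.001]
 [ 0.     0.001 -1.   ]]
[317.35476571 252.34746075] [318.18768777 226.74453798]
```

View pics/w1.png

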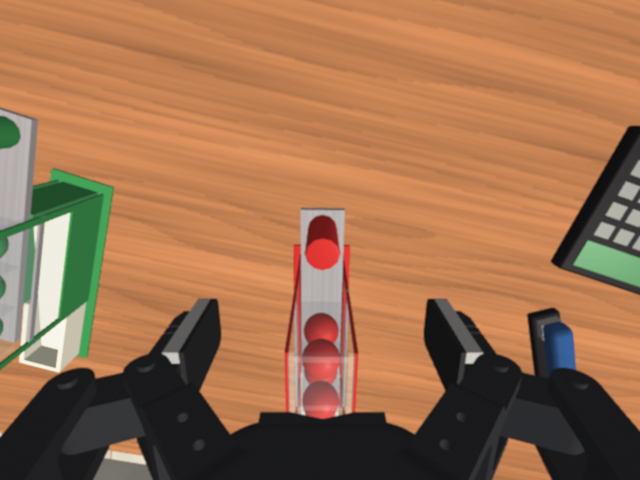

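The wrist view shows the red knob top at about (322,251). The gate runs straight down the image, so the yaw is right.

```bash
python3 - <<'E'
from h import *
from scipy.spatial.transform import Rotation as R
c=dict(np.load("w1.npz"));im=cv2.imread("pics/w1.png").astype(int)
m=((im[...,2]>225)&(im[...,1]<75)&(im[...,0]<75)).astype(np.uint8);m[:200]=0;m[290:]=0;m[:,:300]=0;m[:,345:]=0
n,l,st,ce=cv2.connectedComponentsWithStats(m);i=1+st[1:,4].argmax();print(st[i],ce[i])
k=atz(c,ce[i],.151);print(k, st[i][2]*np.linalg.norm(k-c["T"][:3,3])/(240/np.tan(np.radians(c["fovy"]/2))))
g=[atz(c,(323,209),.096),atz(c,(322,290),.096)];e=g[1]-g[0];print("gate yaw",np.degrees(np.arctan2(e[1],e[0])),g)
s=arm.get_state();Rm=R.from_rotvec(s["orientation"]).as_matrix()
print("delta tool shares",Rm.T@(np.r_[k[:2],.117]-s["ee_pos"])/.75)
E
```

```text
[320 240  19  27 339] [329.12684366 252.27728614]
[0.52939348 0.13604434 0.151     ] 0.011684187766617274
gate yaw 11.853037034660147 [array([0.51753007, 0.12972429, 0.096     ]), array([0.58371041, 0.14361403, 0.096     ])]
delta tool shares [0.00020211 0.00704744 0.12556169]
```

Emit:
drive_tool(
  increments=[
    [[0,0.0016,0.05,0,0,0,0],[0,0.0016,0.09,0,0,0,0],[0,0.0016,0.125,0,0,0,0],[0,0.0016,0.125,0,0,0,0],[0,0.0016,0.125,0,0,0,0],[0,0.0016,0.125,0,0,0,1],[0,0.0016,0.125,0,0,0,1],[0,0.0016,0.125,0,0,0,1],[0,0.0016,0.125,0,0,0,1],[0,0.0016,0.125,0,0,0,1],[0,0.0016,0.125,0,0,0,1],[0,0.0016,0.125,0,0,0,1],[0,0.0016,0.125,0,0,0,1],[0,0.0016,0.125,0,0,0,1]],
  ],
)

```text
clock: 2.98
ee_pos: [0.5316, 0.1315, 0.1183]
orientation: [-0.338, 3.122, 0.002]
wrist_force: [-0.3, 0.7, 5.7]
finger_gap: 0.0205
gripper_force: 58.4
```

Emit:
drive_tool(
  increments=[
    [[0.01,0,0,0,0,0,1],[0.02,0,0,0,0,0,1],[0.03,0,0,0,0,0,1],[0.04,0,0,0,0,0,1],[0.05,0,0,0,0,0,1],[0.058,0,0,0,0,0,1],[0.058,0,0,0,0,0,1],[0.058,0,0,0,0,0,1],[0.058,0,0,0,0,0,1],[0.058,0,0,0,0,0,1],[0.058,0,0,0,0,0,1],[0.058,0,0,0,0,0,1],[0.058,0,0,0,0,0,1]],
  ],
)

```text
clock: 4.07
ee_pos: [0.4876, 0.1222, 0.1182]
orientation: [-0.339, 3.123, 0.002]
wrist_force: [-2.5, 2.0, 10.2]
finger_gap: 0.0206
gripper_force: 59.6
```

```bash
python3 - <<'E'
from h import *
for n in("side","top"):
    im=arm.get_image(n)[...,::-1]
    cv2.imwrite(f"pics/{n}1.png",cv2.resize(im[130:300,140:360] if n=="side" else im[160:380,120:300],None,fx=2.5,fy=2.5))
E
```

```text
(no output)
```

View pics/side1.png

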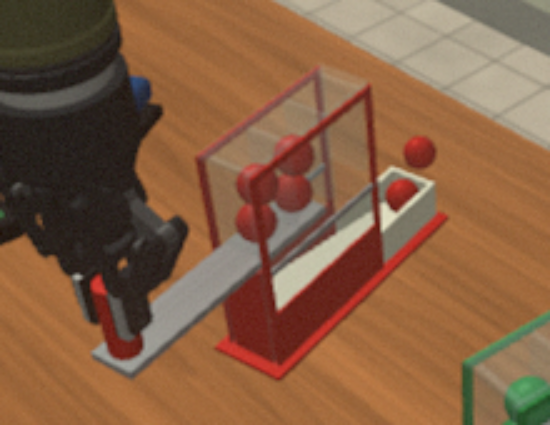

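View pics/top1.png

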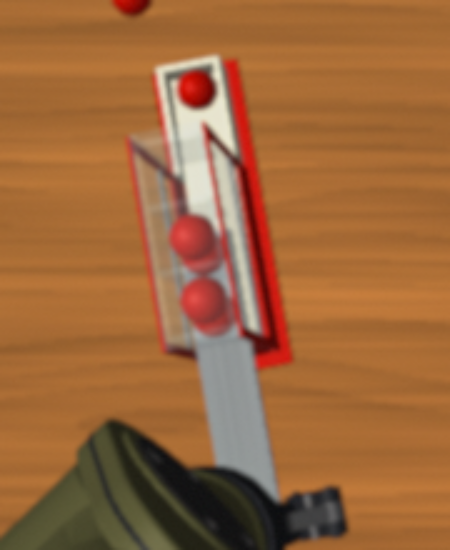

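One red sweet has bounced out of the trough onto the desk: crop (420,152) in the side view, (132,0) in the top view. The other lies in the trough, and both middle sweets are still in. I'll track the loose one next.

```bash
python3 - <<'E'
from h import *
c=arm.calibration("top")
def find(im):
    im=im.astype(int);m=((im[...,0]>110)&(im[...,1]<60)&(im[...,2]<60)).astype(np.uint8)
    m[182:]=0;n,l,st,ce=cv2.connectedComponentsWithStats(m)
    return [(ce[i],st[i,4]) for i in range(1,n) if st[i,4]>15]
for k in range(4):
    t=arm.get_state()["clock"];im=arm.get_image("top")
    print(round(t,3),[(ce.round(1),a,atz(c,ce,.014).round(4)) for ce,a in find(im)])
cv2.imwrite("pics/top2.png",im[...,::-1])
print("edge",atz(c,(100,114),0),atz(c,(300,114),0))
o1,d1=ray(c,(120+132/2.5,160-.5));s=arm.calibration("side");o2,d2=ray(s,(140+420/2.5,130+152/2.5))
A=np.c_[d1,-d2];x=np.linalg.lstsq(A,o2-o1,rcond=None)[0];print(o1+d1*x[0],o2+d2*x[1])
o1,d1=ray(c,(120+196/2.5,160+89/2.5));o2,d2=ray(s,(140+402/2.5,130+193/2.5))
A=np.c_[d1,-d2];x=np.linalg.lstsq(A,o2-o1,rcond=None)[0];print("trough",o1+d1*x[0],o2+d2*x[1])
E
```

```text
4.167 [(array([169.5, 154.3]), np.int32(151), array([0.8437, 0.2338, 0.014 ]))]
4.217 [(array([167.8, 150.9]), np.int32(153), array([0.8497, 0.2371, 0.014 ]))]
4.267 [(array([166.6, 148.2]), np.int32(152), array([0.8547, 0.2394, 0.014 ]))]
4.317 [(array([165.3, 145.5]), np.int32(153), array([0.8594, 0.2419, 0.014 ]))]
edge [0.92138887 0.36339536 0.        ] [0.92372641 0.00822485 0.        ]
[0.83643119 0.22952195 0.00688858] [0.83684974 0.22918052 0.00692997]
trough [0.76716778 0.17867138 0.02855135] [0.76867967 0.17746324 0.02866558]
```

Emit:
drive_tool(
  increments=[
    [[0,0,0,0,0,0,0],[0,0,0,0,0,0,0],[0,0,0,0,0,0,0],[0,0,0,0,0,0,0],[0,0,-0.05,0,0,0,0],[0,0,-0.1,0,0,0,0],[0,0,-0.15,0,0,0,0]],
  ],
)

```text
clock: 4.95
ee_pos: [0.4875, 0.1208, 0.2303]
orientation: [0.337, -3.12, 0.001]
wrist_force: [1.4, -0.5, 0.8]
finger_gap: 0.0853
gripper_force: 0.0
```

```bash
cat >> h.py <<'E'
def find(im):
    im=im.astype(int);m=((im[...,0]>110)&(im[...,1]<60)&(im[...,2]<60)).astype(np.uint8)
    m[182:]=0;n,l,st,ce=cv2.connectedComponentsWithStats(m)
    return [(ce[i].round(1),st[i,4]) for i in range(1,n) if st[i,4]>15]
def track(k):
    c=arm.calibration("top")
    for _ in range(k):
        t=arm.get_state()["clock"];im=arm.get_image("top")
        print(round(t,3),[(ce,a,atz(c,ce,.014).round(4)) for ce,a in find(im)])
    return im
E
python3 -c "
from h import *
track(3)"
```

```text
4.95 [(array([161.4, 137.2]), np.int32(149), array([0.8744, 0.2492, 0.014 ]))]
5.0 [(array([161.4, 137.2]), np.int32(149), array([0.8744, 0.2492, 0.014 ]))]
5.05 [(array([161.4, 137.3]), np.int32(150), array([0.8743, 0.2492, 0.014 ]))]
```

The loose sweet has come to rest on the desk at about (0.874, 0.249), 50 mm from the edge. I'll pick it up and put it back in the trough while the gate is still partway open.

Emit:
drive_tool(
  increments=[
    [[-0.539,0.055,0,0,-0.139,0,0],[-0.539,0.055,0,0,-0.139,0,0],[-0.539,0.055,0,0,-0.139,0,0],[-0.539,0.055,0,0,-0.139,0,0],[-0.539,0.055,0,0,-0.139,0,0],[-0.539,0.055,0,0,-0.139,0,0],[-0.539,0.055,0,0,-0.139,0,0],[-0.539,0.055,0,0,-0.139,0,0],[-0.539,0.055,0,0,-0.139,0,0],[-0.539,0.055,0,0,-0.139,0,0],[-0.539,0.055,0.05,0,-0.139,0,0],[-0.539,0.055,0.1,0,-0.139,0,0],[-0.539,0.055,0.16,0,-0.139,0,0],[-0.539,0.055,0.16,0,-0.139,0,0],[-0.539,0.055,0.16,0,-0.139,0,0],[-0.539,0.055,0.16,0,-0.139,0,0]],
  ],
)

```text
clock: 6.43
ee_pos: [0.8756, 0.2483, 0.1109]
orientation: [-0.291, 2.689, 0.065]
wrist_force: [0.1, -0.3, 0.9]
finger_gap: 0.0854
gripper_force: 0.0
```

```bash
python3 - <<'E'
from h import *
from scipy.spatial.transform import Rotation as R
s=arm.get_state();Rm=R.from_rotvec(s["orientation"]).as_matrix()
print(s["clock"],s["ee_pos"].round(4),s["joint_pos"].round(2));print(Rm.round(3))
c=arm.calibration("wrist");im=arm.get_image("wrist");cv2.imwrite("pics/w2.png",im[...,::-1])
np.savez("w2.npz",**c);print("cam in tool",Rm.T@(np.array(c["T"])[:3,3]-s["ee_pos"]))
print(proj(c,[.874,.249,.014]));track(1)
E
```

```text
6.4333 [0.8756 0.2483 0.1109] [-0.23  1.07 -0.28  1.15  0.56  0.56  1.05]
[[-0.885 -0.214  0.415]
 [-0.193  0.977  0.091]
 [-0.424  0.    -0.905]]
cam in tool [ 0.08074457  0.00076386 -0.14305282]
[322.57052489 175.74433934]
6.483 [(array([161.5, 137.3]), np.int32(166), array([0.8743, 0.2491, 0.014 ]))]
```

View pics/w2.png

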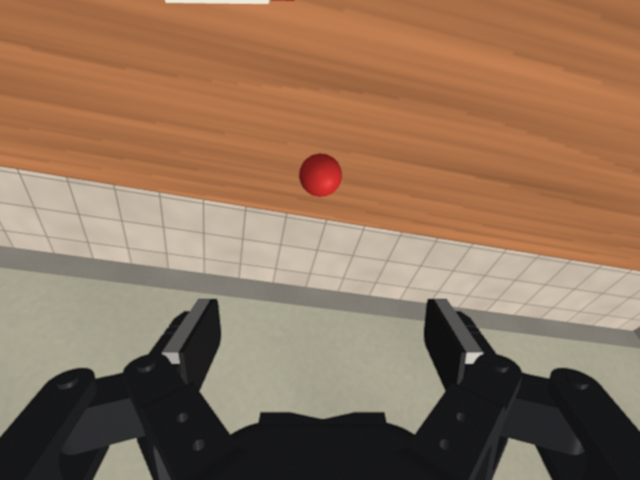

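The ball is at (320,175) in the wrist view, within 3 px of the prediction, so I'll descend and grip.

Emit:
drive_tool(
  increments=[
    [[0.02,0,0.045,0,0,0,0],[0.035,0,0.08,0,0,0,0],[0.048,0,0.108,0,0,0,0],[0.0564,0,0.128,0,0,0,0],[0.0564,0,0.128,0,0,0,0],[0.0564,0,0.128,0,0,0,0],[0.0564,0,0.128,0,0,0,0.4],[0.0564,0,0.128,0,0,0,0.5],[0.0564,0,0.128,0,0,0,0.6],[0.0564,0,0.128,0,0,0,0.7],[0.0564,0,0.128,0,0,0,0.8],[0.0564,0,0.128,0,0,0,0.9],[0.0564,0,0.128,0,0,0,1],[0.0564,0,0.128,0,0,0,1],[0.0564,0,0.128,0,0,0,1],[0.0564,0,0.128,0,0,0,1]],
  ],
)

```text
clock: 7.87
ee_pos: [0.878, 0.2485, 0.0061]
orientation: [-0.29, 2.689, 0.065]
wrist_force: [-1.4, -0.7, 5.6]
finger_gap: 0.0246
gripper_force: 58.9
```

Emit:
drive_tool(
  increments=[
    [[-0.005,0,-0.01,0,0,0,1],[-0.015,0,-0.03,0,0,0,1],[-0.03,0,-0.064,0,0,0,1],[-0.05,0,-0.107,0,0,0,1],[-0.07,0,-0.15,0,0,0,1],[-0.09,0,-0.192,0,0,0,1],[-0.113,0,-0.241,0,0,0,1],[-0.113,0,-0.241,0,0,0,1]],
  ],
)

```text
clock: 8.53
ee_pos: [0.8827, 0.2505, 0.2194]
orientation: [-0.286, 2.672, 0.072]
wrist_force: [2.0, 0.8, 3.0]
finger_gap: 0.0243
gripper_force: 58.9
```

```bash
python3 - <<'E'
from h import *
from scipy.spatial.transform import Rotation as R
s=arm.get_state();Rm=R.from_rotvec(s["orientation"]).as_matrix()
print(s["clock"],s["ee_pos"].round(4),s["finger_gap"],s["joint_pos"].round(2));print(Rm.round(3))
im=arm.get_image("wrist");a=im[200:480,160:480,::-1]
sd=arm.get_image("side")[100:380,200:520,::-1]
cv2.imwrite("pics/w3.png",np.hstack([a,sd]))
# target: local frame of dispenser
yaw=np.radians(12.2);ex=np.array([np.cos(yaw),np.sin(yaw),0]);O=np.r_[.530,.1315,0]+.122*ex
ball=O+.094*ex;ball[2]=.062
th=np.radians(-15);zt=np.sin(th)*ex-np.array([0,0,np.cos(th)]);tcp=ball+.0085*zt
ey=np.array([-ex[1],ex[0],0]);Rt=np.c_[np.cross(ey,zt),ey,zt]
print("O",O,"tcp",tcp,"d shares",Rm.T@(tcp-s["ee_pos"])/.75,"hover",Rm.T@(tcp+[0,0,.14]-s["ee_pos"])/.75,"turn",R.from_matrix(Rm.T@Rt).as_rotvec()/np.pi)
E
```

```text
8.5333 [0.8827 0.2505 0.2194] 0.024297123897621127 [-0.21  0.97 -0.34  1.06  0.51  0.73  1.12]
[[-0.878 -0.213  0.43 ]
 [-0.189  0.977  0.097]
 [-0.44   0.004 -0.898]]
O [0.64924474 0.15728163 0.        ] tcp [0.73897156 0.17668125 0.05378963] d shares [ 0.2840361  -0.05641851  0.106367  ] hover [ 0.20183263 -0.0556372  -0.06122304] turn [0.00139664 0.2284882  0.00029595]
```

View pics/w3.png

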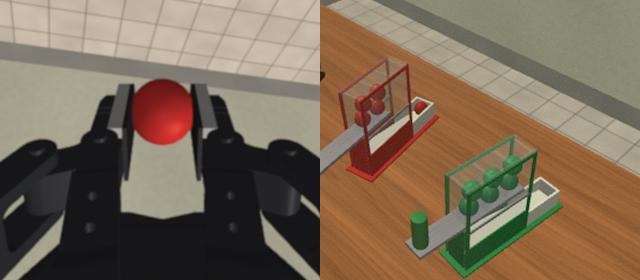

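The ball is held firmly between the fingertips, seen at (162,112) in the wrist crop. The other one lies in the trough at (420,107) in the side crop.

```bash
python3 - <<'E'
from h import *
from scipy.spatial.transform import Rotation as R
s=arm.get_state();Rm=R.from_rotvec(s["orientation"]).as_matrix()
print(s["clock"],s["ee_pos"].round(4),s["joint_vel"].round(3),s["wrist_force"].round(1));print(Rm.round(3))
yaw=np.radians(12.2);ex=np.array([np.cos(yaw),np.sin(yaw),0]);O=np.r_[.530,.1315,0]+.122*ex
ball=O+.094*ex;ball[2]=.062
th=np.radians(-15);zt=np.sin(th)*ex-np.array([0,0,np.cos(th)]);tcp=ball+.0085*zt
ey=np.array([-ex[1],ex[0],0]);Rt=np.c_[np.cross(ey,zt),ey,zt]
print("d",Rm.T@(tcp-s["ee_pos"])/.75,"hover",Rm.T@(tcp+[0,0,.1]-s["ee_pos"])/.75,"turn",R.from_matrix(Rm.T@Rt).as_rotvec()/np.pi)
E
```

```text
8.6333 [0.8788 0.2491 0.2099] [-0.004  0.059  0.019  0.068 -0.002  0.005 -0.005] [ 0.1  0.3 -0.4]
[[-0.883 -0.213  0.419]
 [-0.192  0.977  0.093]
 [-0.429  0.001 -0.903]]
d [ 0.27240829 -0.05488992  0.10105132] hover [ 0.21524664 -0.0546994  -0.01940733] turn [0.00052015 0.22436556 0.00059249]
```

Emit:
drive_tool(
  increments=[
    [[0.02,-0.005,-0.002,0,0.035,0,1],[0.06,-0.015,-0.007,0,0.07,0,1],[0.1,-0.026,-0.012,0,0.105,0,1],[0.14,-0.036,-0.016,0,0.14,0,1],[0.175,-0.045,-0.02,0,0.175,0,1],[0.2,-0.051,-0.022,0,0.21,0,1],[0.2135,-0.0545,-0.024,0,0.224,0,1],[0.2135,-0.0545,-0.024,0,0.224,0,1],[0.2135,-0.0545,-0.024,0,0.224,0,1],[0.2135,-0.0545,-0.024,0,0.224,0,1],[0.2135,-0.0545,-0.024,0,0.224,0,1],[0.2135,-0.0545,-0.024,0,0.224,0,1]],
  ],
)

```text
clock: 9.63
ee_pos: [0.7371, 0.1763, 0.1543]
orientation: [0.31, -2.861, 0.041]
wrist_force: [-0.7, -0.4, -0.8]
finger_gap: 0.0249
gripper_force: 58.9
```

```bash
python3 - <<'E'
from h import *
from scipy.spatial.transform import Rotation as R
s=arm.get_state();Rm=R.from_rotvec(s["orientation"]).as_matrix()
print(s["clock"],s["ee_pos"].round(4),s["finger_gap"],s["joint_pos"].round(2));print(Rm.round(3))
yaw=np.radians(12.2);ex=np.array([np.cos(yaw),np.sin(yaw),0]);O=np.r_[.530,.1315,0]+.122*ex
ey=np.array([-ex[1],ex[0],0]);b=s["ee_pos"]-.0085*Rm[:,2]-O;print("ball local",b@ex,b@ey,b[2])
goal=O+.094*ex+[0,0,.062];print("d",Rm.T@(goal-O-b)/.75)
# trough centreline check
c=arm.calibration("side");im=arm.get_image("side")[...,::-1].copy();arm.get_image
for x in (.063,.133):
  for y in(-.021,.021):
    p=proj(c,O+x*ex+y*ey+[0,0,.045]);cv2.circle(im,tuple(int(v) for v in p.round()),1,(255,0,255),-1)
cv2.imwrite("pics/s3.png",cv2.resize(im[80:300,180:420],None,fx=2.5,fy=2.5))
E
```

```text
9.6333 [0.7371 0.1763 0.1543] 0.02489402343496304 [-0.18  1.16 -0.4   0.7   0.32  1.58  1.35]
[[-0.943 -0.214 -0.256]
 [-0.207  0.977 -0.056]
 [ 0.262  0.    -0.965]]
ball local 0.09216914393292412 3.6625150967247014e-05 0.1624562592642806
d [-3.74578728e-02 -9.95677434e-05  1.28620499e-01]
```

View pics/s3.png

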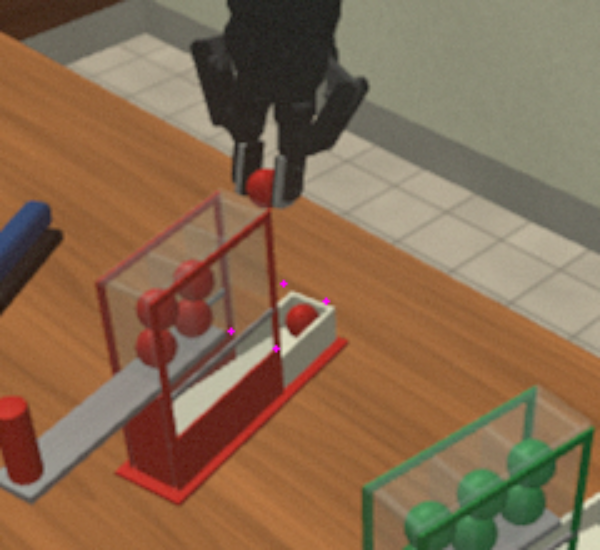

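The ball is held above the trough. The trough's rear corners, at about (288,291) and (335,310) in the crop, sit slightly off my marks, so I'll check the trough centreline from the top image.

```bash
python3 - <<'E'
from h import *
c=arm.calibration("top");s=arm.calibration("side")
yaw=np.radians(12.2);ex=np.array([np.cos(yaw),np.sin(yaw),0]);ey=np.array([-ex[1],ex[0],0]);O=np.r_[.530,.1315,0]+.122*ex
L=lambda p:np.round([(p-O)@ex,(p-O)@ey,p[2]],4)
def tri(a,b):
    o1,d1=ray(c,a);o2,d2=ray(s,b);x=np.linalg.lstsq(np.c_[d1,-d2],o2-o1,rcond=None)[0];return (o1+d1*x[0]+o2+d2*x[1])/2
u=lambda x,y:(120+x/2.5,160+y/2.5);v=lambda x,y:(180+x/2.5,80+y/2.5)
print("rear L",L(tri(u(155,68),v(288,291))),"rear R",L(tri(u(219,56),v(335,310))))
print("ball",L(tri(u(196,89),v(302,319))))
E
```

```text
rear L [0.1381 0.0195 0.0346] rear R [ 0.1384 -0.0244  0.0327]
ball [ 0.1207 -0.0045  0.0273]
```

Emit:
drive_tool(
  increments=[
    [[-0.008,-0.001,0.025,0,0,0,1],[-0.017,-0.002,0.055,0,0,0,1],[-0.026,-0.003,0.085,0,0,0,1],[-0.035,-0.004,0.112,0,0,0,1],[-0.04,-0.0045,0.13,0,0,0,1],[-0.0433,-0.0047,0.1395,0,0,0,1],[-0.0433,-0.0047,0.1395,0,0,0,1],[-0.0433,-0.0047,0.1395,0,0,0,1],[-0.0433,-0.0047,0.1395,0,0,0,1],[-0.0433,-0.0047,0.1395,0,0,0,1]],
  ],
)

```text
clock: 10.52
ee_pos: [0.7424, 0.1736, 0.0455]
orientation: [0.309, -2.862, 0.04]
wrist_force: [-0.3, 0.2, -0.1]
finger_gap: 0.0244
gripper_force: 58.9
```

Emit:
drive_tool(
  increments=[
    [[0,0,0,0,0,0,0.65],[0,0,0,0,0,0,0.6],[0,0,0,0,0,0,0.55],[0,0,0,0,0,0,0.5],[0,0,0,0,0,0,0.5],[0,0,0,0,0,0,0.5],[0,0,0,0,0,0,0.5],[0.009,0,-0.033,0,0,0,0.5],[0.02,0,-0.073,0,0,0,0.5],[0.03,0,-0.113,0,0,0,0.5],[0.042,0,-0.16,0,0,0,0.5],[0.06,0,-0.23,0,0,0,0.5],[0.06,0,-0.23,0,0,0,0.5],[0.06,0,-0.23,0,0,0,0.5]],
  ],
)

```text
clock: 11.68
ee_pos: [0.7458, 0.1745, 0.2279]
orientation: [0.308, -2.869, 0.038]
wrist_force: [0.4, 0.3, -0.4]
finger_gap: 0.0423
gripper_force: 0.0
```

```bash
python3 - <<'E'
from h import *
from scipy.spatial.transform import Rotation as R
s=arm.get_state();Rm=R.from_rotvec(s["orientation"]).as_matrix();print(s["clock"],s["ee_pos"].round(4),s["finger_gap"]);print(Rm.round(3))
im=arm.get_image("side")[...,::-1];im2=arm.get_image("top")[...,::-1]
cv2.imwrite("pics/s4.png",cv2.resize(np.hstack([im[130:330,180:360],im2[160:360,120:300]]),None,fx=2.2,fy=2.2))
# pose to hover above the knob, tool down
yaw=np.radians(12.2);ex=np.array([np.cos(yaw),np.sin(yaw),0]);ey=np.array([-ex[1],ex[0],0])
Rt=np.c_[-ex,ey,[0,0,-1]]
print("hover d",Rm.T@(np.r_[.4876,.1215,.25]-s["ee_pos"])/.75,"turn",R.from_matrix(Rm.T@Rt).as_rotvec()/np.pi)
E
```

```text
11.6833 [0.7458 0.1745 0.2279] 0.04231977257363763
[[-0.945 -0.212 -0.249]
 [-0.206  0.977 -0.053]
 [ 0.254  0.001 -0.967]]
hover d [0.34733392 0.00395054 0.06081783] turn [ 0.00040417 -0.08175794  0.00031496]
```

View pics/s4.png

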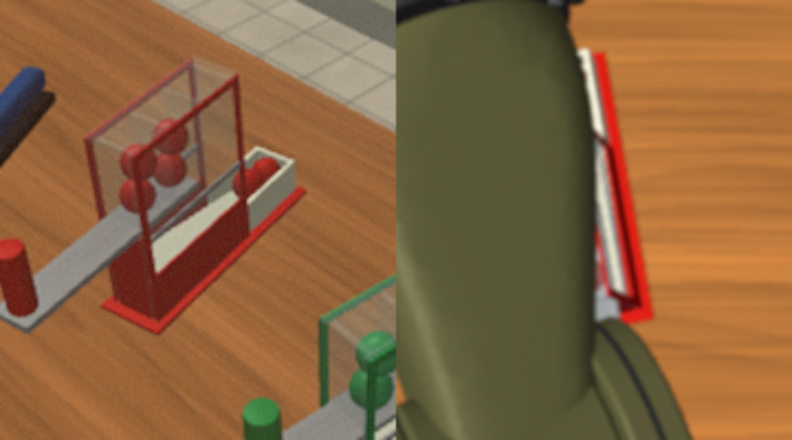

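Both rear sweets now lie in the trough, at (245,182) and (265,170) in the left crop. The middle sweets are in and the gate is still partway open, so I'll go back to the knob.

Emit:
drive_tool(
  increments=[
    [[0.04,0,0.007,0,-0.015,0,0],[0.09,0.001,0.016,0,-0.035,0,0],[0.14,0.002,0.025,0,-0.055,0,0],[0.19,0.002,0.033,0,-0.075,0,0],[0.24,0.003,0.042,0,-0.082,0,0],[0.29,0.003,0.051,0,-0.082,0,0],[0.325,0.004,0.057,0,-0.082,0,0],[0.347,0.004,0.061,0,-0.082,0,0],[0.347,0.004,0.061,0,-0.082,0,0],[0.347,0.004,0.061,0,-0.082,0,0],[0.347,0.004,0.061,0,-0.082,0,0]],
  ],
)

```text
clock: 12.7
ee_pos: [0.4847, 0.1198, 0.2458]
orientation: [0.337, -3.112, 0.003]
wrist_force: [1.0, -0.4, -0.4]
finger_gap: 0.0853
gripper_force: 0.0
```

```bash
python3 - <<'E'
from h import *
from scipy.spatial.transform import Rotation as R
s=arm.get_state();Rm=R.from_rotvec(s["orientation"]).as_matrix();print(s["clock"],s["ee_pos"].round(4));print(Rm.round(3))
c=arm.calibration("wrist");im=arm.get_image("wrist").astype(int)
m=((im[...,0]>100)&(im[...,1]<60)&(im[...,2]<60)).astype(np.uint8)
n,l,st,ce=cv2.connectedComponentsWithStats(m)
print([(st[i],ce[i].round(1)) for i in range(1,n) if st[i,4]>150])
print("expect top",proj(c,[.4876,.122,.151]))
print("d",Rm.T@(np.r_[.4876,.122,.118]-s["ee_pos"])/.75)
E
```

```text
12.7 [0.4847 0.1198 0.2458]
[[-0.977 -0.214 -0.011]
 [-0.214  0.977 -0.003]
 [ 0.011 -0.    -1.   ]]
[(array([311, 210,  27,  43, 764], dtype=int32), array([322.5, 230.1])), (array([294, 275,  11, 104, 314], dtype=int32), array([300. , 314.4])), (array([342, 275,  11, 105, 256], dtype=int32), array([345.7, 319.5])), (array([309, 340,  28,  40, 709], dtype=int32), array([321. , 359.7]))]
expect top [323.2244158  240.07924376]
d [-0.00634979  0.00206319  0.17031878]
```

Emit:
drive_tool(
  increments=[
    [[-0.0063,0.002,0.05,0,0,0,0],[-0.0063,0.002,0.1,0,0,0,0],[-0.0063,0.002,0.14,0,0,0,0],[-0.0063,0.002,0.17,0,0,0,0],[-0.0063,0.002,0.17,0,0,0,0],[-0.0063,0.002,0.17,0,0,0,0],[-0.0063,0.002,0.17,0,0,0,1],[-0.0063,0.002,0.17,0,0,0,1],[-0.0063,0.002,0.17,0,0,0,1],[-0.0063,0.002,0.17,0,0,0,1],[-0.0063,0.002,0.17,0,0,0,1],[-0.0063,0.002,0.17,0,0,0,1],[-0.0063,0.002,0.17,0,0,0,1],[-0.0063,0.002,0.17,0,0,0,1]],
  ],
)

```text
clock: 13.92
ee_pos: [0.4893, 0.1226, 0.1198]
orientation: [0.336, -3.116, 0.002]
wrist_force: [-0.3, -0.9, 5.9]
finger_gap: 0.0206
gripper_force: 58.4
```

Emit:
drive_tool(
  increments=[
    [[-0.01,0,0,0,0,0,1],[-0.02,0,0,0,0,0,1],[-0.03,0,0,0,0,0,1],[-0.04,0,0,0,0,0,1],[-0.048,0,0,0,0,0,1],[-0.054,0,0,0,0,0,1],[-0.058,0,0,0,0,0,1],[-0.06,0,0,0,0,0,1],[-0.06,0,0,0,0,0,1],[-0.06,0,0,0,0,0,1],[-0.06,0,0,0,0,0,1]],
  ],
)

```text
clock: 14.83
ee_pos: [0.5335, 0.1319, 0.1198]
orientation: [0.336, -3.116, 0.003]
wrist_force: [-0.6, -2.1, 7.7]
finger_gap: 0.0207
gripper_force: 58.7
```

Still no stop force, so I'll push on in small steps.

Emit:
drive_tool(
  increments=[
    [[-0.001,0,0,0,0,0,1],[-0.002,0,0,0,0,0,1],[-0.003,0,0,0,0,0,1],[-0.003,0,0,0,0,0,1],[-0.003,0,0,0,0,0,1]],
  ],
)

```text
clock: 15.25
ee_pos: [0.5347, 0.1321, 0.1198]
orientation: [0.336, -3.114, 0.004]
wrist_force: [-2.7, -1.6, 10.3]
finger_gap: 0.0205
gripper_force: 58.9
```

Emit:
drive_tool(
  increments=[
    [[-0.001,0,0,0,0,0,1],[-0.002,0,0,0,0,0,1],[-0.003,0,0,0,0,0,1],[-0.003,0,0,0,0,0,1],[-0.003,0,0,0,0,0,1]],
  ],
)

```text
clock: 15.67
ee_pos: [0.5347, 0.1321, 0.1197]
orientation: [0.336, -3.11, 0.005]
wrist_force: [-7.6, -3.0, 15.0]
finger_gap: 0.0205
gripper_force: 59.4
```

The gate no longer moves and the force is rising, so it is at the stop. I'll ease off, release and lift.

Emit:
drive_tool(
  increments=[
    [[0.003,0,0,0,0,0,1],[0.003,0,0,0,0,0,1],[0.003,0,0,0,0,0,0],[0.003,0,0,0,0,0,0],[0.003,0,0,0,0,0,0],[0.003,0,0,0,0,0,0],[0.003,0,0,0,0,0,0],[0.003,0,-0.04,0,0,0,0],[0.003,0,-0.09,0,0,0,0],[0,0,-0.14,0,0,0,0],[0,0,-0.19,0,0,0,0],[0.03,0,-0.21,0,0,0,0],[0.08,0,-0.21,0,0,0,0],[0.12,0,-0.21,0,0,0,0],[0.12,0,-0.21,0,0,0,0],[0.12,0,-0.21,0,0,0,0]],
  ],
)

```text
clock: 17.0
ee_pos: [0.4493, 0.1137, 0.277]
orientation: [0.338, -3.113, 0.003]
wrist_force: [0.1, 0.4, -0.2]
finger_gap: 0.0856
gripper_force: 0.0
```

```bash
python3 - <<'E'
from h import *
s=arm.get_state();print(s["clock"],s["ee_pos"].round(4))
im=arm.get_image("side")[...,::-1]
cv2.imwrite("pics/s5.png",cv2.resize(im[130:390,180:460],None,fx=2.2,fy=2.2))
E
```

```text
17.0 [0.4493 0.1137 0.277 ]
```

View pics/s5.png

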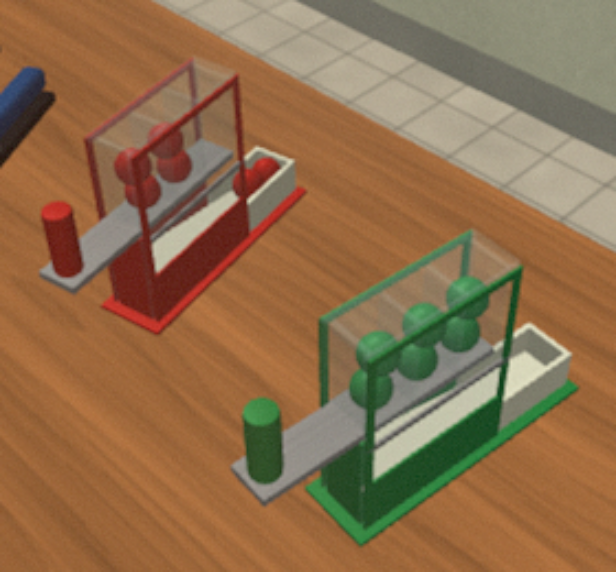

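The red gate is shut with the knob free. Four red sweets are in the hopper, both rear ones are in the trough at (245,182) and (265,170), and the green gate is untouched. I'll hand in.

```bash
python3 -c "
from bench import arm
print(arm.finish_job())"
```

```text
the job is handed in; nothing more can be done
None
```

I handed in the job at about 17 s with both rear red sweets in the trough, the middle sweets still in, the red gate pushed to its stop and released, and the green gate untouched; one rear sweet had bounced onto the desk during the drop, and I put it back in the trough before shutting the gate (the hand-in returned no verdict).

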